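# Check a tray seal under the reading lens

## Task

A sauce pot has been left standing on the sealed meal tray, over the spot on its lid that has to be checked. First set the pot upright in the shallow metal tray and let go of it; then take the reading lens by its handle and hold it level over the red ring on the lid, centred on the ring and at the height of the red band on the post, and finish while still holding it there, still and touching nothing but the gripper. Do not bump the stand or its tray with the lens, do not tip the pot over, and leave the herb pot and the label roll at the back where they are.

Things in the scene. Friction and masses are not known exactly. Their poses are not given: they have to be found in the camera images.
- check_stand: fixed seal-check stand; a grey plate 215 x 136 x 8 mm with a sealed foil meal tray (149 mm along x, 121 mm along y, rim 59 mm above the table) fixed on it and a post at its far end. Origin on the table right under the middle of the tray, x towards the post, z up; the plate reaches from x = -88 to +127 mm. It is turned at most 0.3 rad from the room's axes
- spot (a point): middle of the red ring (24 mm across) on a white round sticker (60 mm across) at the centre of the tray's lid, 58 mm above the table; at the start hidden by the sauce pot
- focus_band (a point): middle of the red band (20 mm tall, 17 mm across) on the upright steel post, 128 mm above the table and so 70 mm above the red ring; the post is 12 mm thick with a black ball on top, 161 mm tall in all, and stands 110 mm from the ring along the stand's x
- sauce_pot: small empty steel pot, open at the top, 62 mm across the rim, 48 mm across the foot, 30 mm tall, 0.07 kg, loose; at the start it stands upright on the sticker. Origin at the centre of its underside, z up
- pot_tray: shallow square aluminium tray fixed to the table, 120 x 120 mm outside, walls 4 mm thick and 12 mm tall, floor 4 mm thick. Origin on the table under its centre, z up. It stands on one side of the stand and the lens rest on the other; which side is which changes
- lens_rest: fixed light wooden rest for the reading lens: plate 200 x 70 x 6 mm (long along x), with two pads, tops 24 mm above the table, one under the lens head (44 mm along x, centre at x = +55 mm) and one under the handle's end (20 mm along x, centre at x = -73 mm); between the pads the handle is free on both sides. Origin on the table under the plate's centre, x towards the lens head, z up
- reading_lens: loose reading lens, about 0.12 kg, lying flat on its rest: round head 78 mm across and 12 mm thick (clear glass in a dark ring) with a straight black handle, 18 mm wide (y), 16 mm tall (z), from x = -46 to -140 mm. Origin at the centre of the head's underside, x from handle to head, z up when level; the centre of mass is near x = -70 mm
- lens_center (a point): centre of the lens glass, 6 mm above the underside
- lens_grip (a point): point in the middle of the handle's thickness at x = -80 mm of the lens, near the centre of mass, where it is best gripped across the 18 mm (fingers closing along the lens's y); at the start 32 mm above the table, the rest's plate is 26 mm below it
- garnish_pot: loose steel pot with green herbs, 70 mm across, 36 mm tall, at the back left of the table; bystander, leave it. Origin at the centre of its underside
- label_roll: loose cream-coloured roll of labels, 68 mm across, 35 mm tall, at the back right; bystander, leave it. Origin at the centre of its underside
Things that resemble listed ones, but are neither listed nor needed, are in the scene too. Leave any orange or purple look-alike of the sauce_pot alone.

How it is judged:
By the outcome, as a careful person would: the job done as asked, in the order asked, and still so for the second after the job is handed in, while the arm keeps its last pose, push and grip.
It also fails if it takes over 48 s, if anything falls off the work surface, if the arm or the gripper's body presses on something with over 40 N, if the wrist force passes 120 N, or if a joint passes its speed limit or range.

## Robot

A 7-joint arm with a two-finger parallel gripper is mounted at the origin on the work surface; the furniture and walls round the work are solid. World frame = base frame: x ahead of the robot, y to its left, z up, the work surface at z = 0. Lengths are in mm, angles in rad, forces in N, time in s.
With the tool pointing down it reaches from about 425 to 925 mm from the base axis. Payload 6.8 kg.
Tool frame: the origin (TCP) lies at the very end of the fingers, on their centre line; the grasp point (between the pads) lies 19 mm behind it; z points along the fingers, x is the direction in which the jaws open and shut, and the axes are right-handed (so a half turn about z gives the same grasp; the last joint's range is limited). The gripper opens to 85 mm and grips with 20 to 120 N. Pads are 22 mm wide; open, the fingers measure 114 mm over their backs; the gripper's body (76 mm by 85 mm) begins 54 mm behind the grasp point. The pads swing forward as they close: fully open they stand 13 mm farther back than shut.
Start: joints at [1.037, 0.477, 0.022, 1.555, -0.011, 1.109, -0.083], TCP at [278.819, -614.742, 231.308] pointing down, gripper open.
Joint ranges: [-2.96, 2.96], [-0.34, 2.1], [-1.41, 1.46], [0.24, 2.44], [-1.37, 4.51], [0.17, 1.92], [-2.96, 2.96]. Speed limits (rad/s): [2.39, 2.39, 3.14, 3.14, 3.14, 3.14, 3.14].

## Interface

Orientations are given as a unit quaternion [x, y, z, w].
In Python, from cell import bot, viewer, job gives the robot as it stands.
- The arm moves only by the tool step_arm, never from a script. Its argument "steps" is a list of rows, each an object of numbers: "dx", "dy", "dz": the shift along the tool's x, y, z in m; "ax", "ay", "az": the turn, a rotation vector about the tool's x, y, z in rad; "fingers": the opening, from 0 (shut) to 1 (fully open). In form: [{"dx": .., "dy": .., "dz": .., "ax": .., "ay": .., "az": .., "fingers": ..}, ...]. A call has 1 to 20 rows; each row shifts and turns the commanded pose from where the row before left it, along the tool's axes as they then stand; what a row does not reach is not made up. A row lasts 1/12 s, in which the tool goes at most 41.7 mm and 7.16 degrees, less where a joint would pass 70% of its speed; a pose out of reach is approached as far as the arm can. A call is refused whole if a number of a shift passes 0.0417 or a number of a turn 0.125, either way. A call with a gripper value outside its range is refused whole. The fingers move at their own pace and stop on an object; the grip force is fixed at half the most. Time passes only in rows, so rows that do not move let the fingers close. It gives the time, the measured TCP pose, the force and the opening at its end, in the units of the state.
- bot.get_state(): the state, without advancing time (a new reading comes with each control period).
- viewer.read_camera(name): name is "side" or "top" or "wrist"; returns (picture, depth): 420x560x3 uint8, red, green, blue; 420x560 float32, mm along the optical axis (not along the pixel's ray), 0 where there is no reading.
- viewer.camera_info(name): a dict with "intrinsics" (3x3 intrinsics, pixels), "R" (3x3) and "t" (3): a world point X has camera coordinates R X + t. Camera axes: x right, y down, z forward; pixel columns grow to the right and rows downward; lengths in mm; the calibration is good to about 2 mm. A picture is of the moment at which its call begins: read the wrist's pose just before it. camera_info takes no time and is no camera call; for the wrist camera it gives the pose at the moment of the call.
- job.hand_in(): hands the job in, once; it reports no verdict.
The state is a dict: "time": time; "joint_positions": joint angles; "qvel": joint speeds; "joint_torque": joint torques, N m; "ee_pos": TCP position; "ee_rot": TCP orientation; "ft_force": force on the tool from outside, world axes, zero at the start; "moment": the same for the moment, N m; "grip_width": finger opening in mm.
Only numpy, scipy, OpenCV 4.12 (cv2) and the standard library are available. Lean on these libraries where they do the work, as an engineer would, in place of code of your own. Each camera call takes 0.05 s, during which the arm holds its last target. There are 200 camera calls.

## Working session

There is one attempt and no reset: what is moved stays moved. The work goes in short steps, Python scripts to look and compute and a tool call to move; the robot and the scene stay as the last step left them, time stands still between calls to the robot, and variables do not carry over. Pictures are saved under pics/ and viewed, about 8 in all and at most 12, crops included, and the job is handed in when it is done.

Besides the shell and the picture viewer there is one more tool, called after "Call:" as name(argument=value, ...) on one line, values as JSON. step_arm: Moves the arm, as the interface text tells. Its arguments: {"type":"object","properties":{"steps":{"type":"array"}},"required":["steps"]}

```bash
mkdir -p pics; cat > h.py <<'E'
import numpy as np, cv2
from cell import bot, viewer, job
from scipy.spatial.transform import Rotation as Ro
def shot(n,f):
    ci=viewer.camera_info(n); im,d=viewer.read_camera(n)
    cv2.imwrite(f'pics/{f}.png',im[:,:,::-1]); np.savez(f'pics/{f}.npz',im=im,d=d,K=ci['intrinsics'],R=ci['R'],t=ci['t'])
    return im,d
def cloud(f):
    z=np.load(f'pics/{f}.npz'); d=z['d']; v,u=np.mgrid[:d.shape[0],:d.shape[1]]
    K=z['K']; P=np.stack([(u-K[0,2])/K[0,0]*d,(v-K[1,2])/K[1,1]*d,d],-1)
    W=(P-z['t'])@z['R']; W[d==0]=np.nan
    return z['im'],W
E
python3 - <<'E'
from h import *
s=bot.get_state(); print(s)
for n in('top','side'):
    shot(n,n+'1'); ci=viewer.camera_info(n); print(n,ci['intrinsics'],ci['R'],ci['t'])
E
```

```text
{'time': 0.0, 'joint_positions': array([ 1.03691514,  0.47781755,  0.02231698,  1.55643467, -0.01153101,
        1.10929748, -0.08313411]), 'qvel': array([-0.00053459,  0.00023012, -0.00115021,  0.00115534, -0.00066358,
       -0.00198185,  0.00012929]), 'joint_torque': array([ 4.64925233e-05, -5.96452260e+01,  1.60760086e+00, -2.81193119e+01,
        1.23612213e-02,  9.27587680e-03,  1.31045562e-05]), 'ee_pos': array([ 278.56318929, -614.19654397,  230.32065004]), 'ee_rot': array([ 8.40543201e-01, -5.41743750e-01, -7.94581666e-04, -4.53565525e-04]), 'ft_force': array([ 0.16706995, -0.46173867,  0.06875971]), 'moment': array([ 0.05405867,  0.00843541, -0.01743416]), 'grip_width': 85.30998752238928}
top [[443.26573494   0.         279.93510489]
 [  0.         443.26573494 210.58788909]
 [  0.           0.           1.        ]] [[ 7.44546365e-03 -9.99972245e-01 -2.73656484e-04]
 [-9.99291946e-01 -7.43030466e-03 -3.68835642e-02]
 [ 3.68805071e-02  5.48077957e-04 -9.99319532e-01]] [  51.68260386  505.88992066 1244.2795046 ]
side [[535.65673783   0.         286.52245681]
 [  0.         535.65673783 210.13552801]
 [  0.           0.           1.        ]] [[-0.61774839 -0.78636643  0.00384241]
 [-0.68115399  0.53264185 -0.50231655]
 [ 0.39295824 -0.31292251 -0.86467527]] [ 349.95775172  372.09645509 1310.1885881 ]
```

View pics/top1.png

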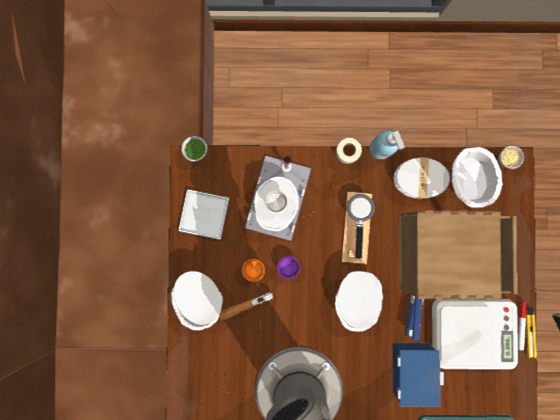

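The top view shows the pot on the stand at (277,201), the post at (287,161), the pot tray at (204,214), and the lens head at (361,207) with its handle running to (359,255). Now measuring.

```bash
python3 - <<'E'
from h import *
im,W=cloud('top1'); hsv=cv2.cvtColor(im,cv2.COLOR_RGB2HSV)
big=[]
for (u,v,r) in((278,195,48),(204,214,32),(359,228,42)):
    big.append(cv2.resize(im[v-42:v+42,u-36:u+36],None,fx=3.6,fy=3.6,interpolation=cv2.INTER_CUBIC))
sd=cv2.imread('pics/side1.png')[:,:,::-1]
cv2.imwrite('pics/c.png',np.vstack([np.hstack(big)[:, :,::-1][:, :777], cv2.resize(sd,(777,0) if 0 else (777,290))[:,:,::-1]]))
v,u=np.mgrid[:420,:560]
def rect(m,name):
    P=W[m]; r=cv2.minAreaRect(P[:,:2].astype(np.float32)); print(name,m.sum(),r,'z',np.nanmedian(P[:,2]), 'mean',P.mean(0))
def box(a,b,c,d): return (u>a)&(u<b)&(v>c)&(v<d)&np.isfinite(W[...,2])
z=W[...,2]
b=box(235,320,145,245)
rect(b&(z>4)&(z<15),'plate')
rect(b&(z>45)&(z<65),'rim')
rect(b&(z>78)&(z<100),'potrim')
rect(b&(z>100),'post'); rect(b&(z>140),'posttop')
b=box(170,238,180,245); rect(b&(z>2)&(z<20),'tray'); rect(b&(z>8)&(z<20),'traywall')
b=box(335,385,185,268); rect(b&(z>3)&(z<60),'rest+lens'); rect(b&(z>3)&(z<12),'restplate')
dark=im.max(-1)<70
rect(b&dark&(z>28)&(v>226),'handle'); rect(b&dark&(z>28)&(v<222),'head ring')
E
```

```text
plate 1794 ((550.5517578125, 62.726707458496094), (279.23345947265625, 236.59475708007812), 0.45499420166015625) z 7.92780921417048 mean [558.6721296   59.99604695   8.03310536]
rim 1659 ((533.96484375, 70.94342041015625), (165.31143188476562, 123.58821868896484), 16.40553092956543) z 55.49348524992857 mean [522.90165297  68.15129978  55.68337698]
potrim 122 ((563.0018310546875, 66.62728881835938), (61.047828674316406, 128.9355926513672), 88.8880615234375) z 85.53858386659945 mean [533.3907837   65.73941601  85.53545286]
post 45 ((629.1566162109375, 39.75239562988281), (15.344931602478027, 12.881597518920898), 2.332974910736084) z 157.64172711223173 mean [627.81357161  39.88779353 152.3877519 ]
posttop 36 ((629.7849731445312, 39.8508415222168), (14.361222267150879, 12.63132381439209), 0.23853597044944763) z 158.41026970121555 mean [629.00373412  39.81435845 157.49247109]
tray 2094 ((498.92559814453125, 271.40740966796875), (179.3148193359375, 188.4373016357422), 0.4501242935657501) z 4.560498313192077 mean [496.74312922 272.06082337   5.4700302 ]
traywall 344 ((494.5001525878906, 267.18768310546875), (167.32907104492188, 155.33067321777344), 3.5615923404693604) z 11.039738391202492 mean [494.8251215  271.53408112  11.19165275]
rest+lens 1970 ((462.55474853515625, -171.94754028320312), (230.2741241455078, 136.36058044433594), 0.08530174940824509) z 9.485226370980037 mean [ 462.42893987 -162.16224967   19.16989516]
restplate 1044 ((462.55474853515625, -171.94754028320312), (230.2741241455078, 136.36058044433594), 0.08530174940824509) z 5.5439236229900235 mean [ 444.51999652 -160.66749545    5.84086332]
handle 160 ((419.45196533203125, -161.35305786132812), (15.028157234191895, 82.7524642944336), 89.6009521484375) z 40.0367740015811 mean [ 419.27582785 -161.7479974    39.92155196]
head ring 0 ((0.0, 0.0), (0.0, 0.0), 0.0) z nan mean [nan nan nan]
  return np.nanmean(a, axis, out=out, keepdims=keepdims)
<stdin>:10: RuntimeWarning: Mean of empty slice.
  ret = um.true_divide(
```

View pics/c.png

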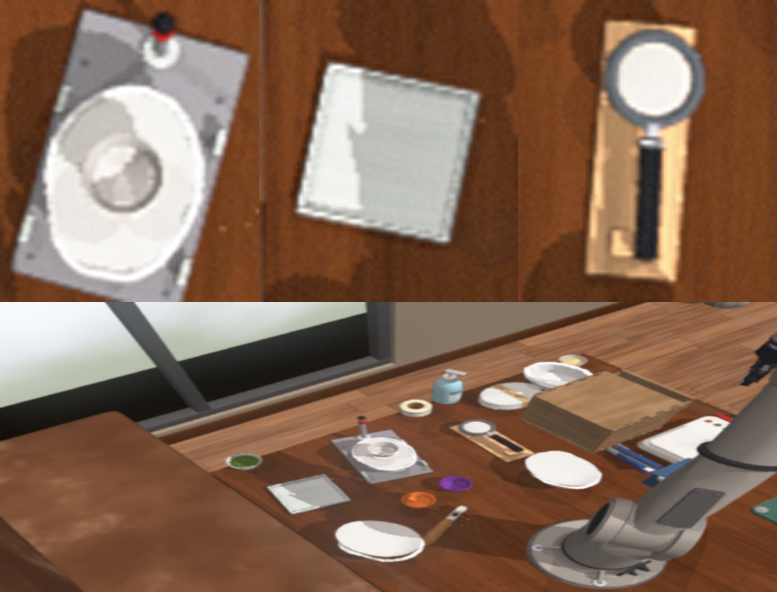

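The crops show the stand and pot tray yawed about -0.25 rad. The lens handle points at the robot, roughly along world x and slightly skewed on the rest. Refining with robust fits.

```bash
python3 - <<'E'
from h import *
im,W=cloud('top1'); z=W[...,2]; v,u=np.mgrid[:420,:560]
def box(a,b,c,d): return (u>a)&(u<b)&(v>c)&(v<d)&np.isfinite(z)
def clean(m):
    m=cv2.morphologyEx(m.astype(np.uint8),cv2.MORPH_OPEN,np.ones((3,3)))
    n,l,s,c=cv2.connectedComponentsWithStats(m); k=1+np.argmax(s[1:,4]); return l==k
def px(uv,h):  # pixel -> plane z=h
    q=np.load('pics/top1.npz');K,R,t=q['K'],q['R'],q['t']
    r=R.T@np.linalg.solve(K,[*uv,1]); o=-R.T@t; return (o+r*(h-o[2])/r[2])[:2]
def mar(m,h,name):
    m=clean(m); c=cv2.findContours(m.astype(np.uint8),0,1)[0][0]
    P=np.array([px(p,h) for p in c[:,0].astype(float)],np.float32); print(name,cv2.minAreaRect(P)); return P
hsv=cv2.cvtColor(im,cv2.COLOR_RGB2HSV); grey=hsv[...,1]<90
P=mar(box(165,240,180,245)&grey&(hsv[...,2]>90),12,'tray')
mar(box(235,320,145,245)&(hsv[...,1]<80)&(z>3),8,'stand')
P=mar(box(255,305,175,230)&(z>72)&(z<100),88,'pot'); print(cv2.minEnclosingCircle(P), P.mean(0))
mar(box(335,385,185,268)&(z>15)&(z<60)&(v<222),36,'head')
P=mar(box(335,385,185,268)&(im.max(-1)<70)&(z>28)&(v>223),40,'handle'); print(cv2.fitLine(P,2,0,.01,.01).ravel())
m=clean(box(335,385,185,268)&(z>27)&(z<60)&(v<226)); print('head', W[m].mean(0), m.sum())
s=bot.get_state(); print(s['ee_pos'],Ro.from_quat(s['ee_rot']).as_matrix())
ci=viewer.camera_info('wrist');T=Ro.from_quat(s['ee_rot']).as_matrix();print('cam in tool',T.T@(-ci['R'].T@ci['t']-s['ee_pos']), ci['R']@T)
E
```

```text
tray ((494.34893798828125, 271.7547302246094), (125.57271575927734, 124.32067108154297), 78.98845672607422)
stand ((542.677490234375, 63.4886474609375), (135.62808227539062, 214.46591186523438), 74.82353210449219)
pot ((554.5093994140625, 71.54668426513672), (5.322134017944336, 10.622397422790527), 0.42549461126327515)
((554.5093994140625, 71.54669189453125), 5.940648555755615) [554.5094   71.54624]
head ((514.7420043945312, -164.8031768798828), (74.82079315185547, 74.8443603515625), 0.42522677779197693)
handle ((419.528564453125, -161.38966369628906), (82.48343658447266, 13.754727363586426), 0.04011715576052666)
[ 9.9912518e-01 -4.1819736e-02  4.1950116e+02 -1.6175356e+02]
head [ 513.71401145 -165.9672117    33.50263411] 614
[ 278.56055133 -614.23791385  230.42104322] [[ 4.13056439e-01 -9.10705074e-01 -8.04432423e-04]
 [-9.10703887e-01 -4.13057204e-01  1.47567501e-03]
 [-1.67618133e-03  1.23062669e-04 -9.99998588e-01]]
cam in tool [  -0.73115934  -72.95853786 -143.60718446] [[ 9.99998734e-01  5.61159133e-04 -1.48868642e-03]
 [-9.63142156e-04  9.58306442e-01 -2.85740852e-01]
 [ 1.26627169e-03  2.85741925e-01  9.58305770e-01]]
```

Call:
step_arm(steps=[{"dx": -0.026, "dy": -0.02527}, {"dx": -0.026, "dy": -0.02527}, {"dx": -0.026, "dy": -0.02527}, {"dx": -0.026, "dy": -0.02527}, {"dx": -0.026, "dy": -0.02527}, {"dx": -0.026, "dy": -0.02527}, {"dx": -0.026, "dy": -0.02527}, {"dx": -0.026, "dy": -0.02527}, {"dx": -0.026, "dy": -0.02527}, {"dx": -0.026, "dy": -0.02527}, {"dx": -0.026, "dy": -0.02527}, {"dx": -0.026, "dy": -0.02527}, {"dx": -0.026, "dy": -0.02527}, {"dx": -0.026, "dy": -0.02527}, {"dx": -0.026, "dy": -0.02527}, {"dx": -0.026, "dy": -0.02527}, {"dx": -0.026, "dy": -0.02527}, {"dx": -0.026, "dy": -0.02527}, {"dx": -0.026, "dy": -0.02527}, {"dx": -0.026, "dy": -0.02527}])

```text
$.steps[0]: bad value
```

Call:
step_arm(steps=[{"az": -0.1226}, {"az": -0.1226}, {"az": -0.1226}, {"az": -0.1226}, {"az": -0.1226}, {"az": -0.1226}, {"az": -0.1226}, {"az": -0.1226}, {"az": -0.1226}, {"az": -0.1226}, {"az": -0.1226}, {"az": -0.1226}, {"az": -0.1226}, {"az": -0.1226}, {"az": -0.1226}, {"az": -0.1226}, {"az": -0.1226}, {"az": -0.1226}, {"az": -0.1226}, {"az": -0.1226}])

```text
$.steps[0]: bad value
```

```bash
cat >> h.py <<'E'
def tool():
    s=bot.get_state(); T=Ro.from_quat(s['ee_rot']).as_matrix(); return s,s['ee_pos'],T
def go(p,yaw=None):
    s,e,T=tool(); print('time',s['time'],'tcp',e,'yaw',np.arctan2(T[1,0],T[0,0]),'tilt',T[2,:2],'grip',s['grip_width'],'F',s['ft_force'])
    if p is not None: print('tool shift mm',T.T@(np.array(p)-e),'norm',np.linalg.norm(np.array(p)-e))
    if yaw is not None: print('az',-(yaw-np.arctan2(T[1,0],T[0,0])))
E
python3 - <<'E'
from h import *
go(None); im,d=shot('wrist','w1')
im,W=cloud('w1'); z=W[...,2]
m=(z>83)&(z<93); P=W[m]; c=np.median(P[:,:2],0)
P=P[np.hypot(*(P[:,:2]-c).T)<60]; print('top of pot pts',len(P),P.mean(0),cv2.minEnclosingCircle(P[:,:2].astype(np.float32)), np.percentile(P[:,2],[5,50,95]))
m=(z>50)&(z<70);P=W[m];print('lid',cv2.minAreaRect(P[:,:2].astype(np.float32)))
E
```

```text
time 0.1 tcp [ 278.56055133 -614.23791385  230.42104322] yaw -1.1449880494703026 tilt [-0.00167618  0.00012306] grip 85.45326439879544 F [-0.48519839 -0.10031659 -0.24017017]
top of pot pts 106 [ 326.23146783 -519.01314435   91.23762803] ((335.5581359863281, -505.8144226074219), 45.251991271972656) [89.30793757 91.28662056 92.89775298]
lid ((113.97704315185547, -494.51788330078125), (370.2157287597656, 8.976350784301758), 1.4313923120498657)
```

View pics/w1.png

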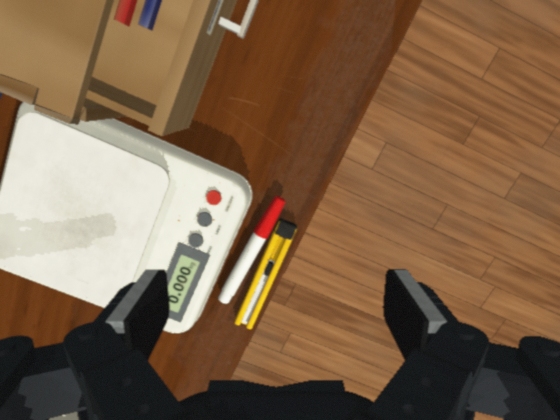

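The wrist view shows only the scale and pens, because the arm has not moved: rows need every field. I'll check obstacle heights along the path, then send full rows.

```bash
python3 - <<'E'
from h import *
im,W=cloud('top1'); W=W.reshape(-1,3); 
a=np.array([278,-614]);b=np.array([524,68]);n=(b-a)/np.linalg.norm(b-a)
s=(W[:,:2]-a)@n; d=(W[:,:2]-a)@[-n[1],n[0]]
for k in range(0,725,60):
    q=(s>k)&(s<k+60)&(abs(d)<110); print(k,np.nanpercentile(W[q,2],99.5) if q.any() else None)
E
```

```text
0 300.02111631796436
60 299.25407320388166
120 173.22111579550915
180 173.91694148831186
240 173.47709432463864
300 173.062674284861
360 171.7385964820376
420 58.47305901097177
480 42.2350218543082
540 7.110928842190092
600 20.80247389369429
660 89.18207920074312
720 159.0037689426706
```

Call:
step_arm(steps=[{"dx": 0, "dy": 0, "dz": 0, "ax": 0, "ay": 0, "az": -0.1226, "fingers": 1}])

```text
time: 0.23
ee_pos: [278.8, -614.4, 230.7]
ee_rot: [0.872, -0.489, -0.001, -0.0]
ft_force: [-0.1, -0.4, -0.4]
grip_width: 85.2
```

Call:
step_arm(steps=[{"dx": 0, "dy": 0, "dz": 0, "ax": 0, "ay": 0, "az": -0.1226, "fingers": 1}, {"dx": 0, "dy": 0, "dz": 0, "ax": 0, "ay": 0, "az": -0.1226, "fingers": 1}, {"dx": 0, "dy": 0, "dz": 0, "ax": 0, "ay": 0, "az": -0.1226, "fingers": 1}, {"dx": 0, "dy": 0, "dz": 0, "ax": 0, "ay": 0, "az": -0.1226, "fingers": 1}, {"dx": 0, "dy": 0, "dz": 0, "ax": 0, "ay": 0, "az": -0.1226, "fingers": 1}, {"dx": 0, "dy": 0, "dz": 0, "ax": 0, "ay": 0, "az": -0.1226, "fingers": 1}, {"dx": 0, "dy": 0, "dz": 0, "ax": 0, "ay": 0, "az": -0.1226, "fingers": 1}, {"dx": 0, "dy": 0, "dz": 0, "ax": 0, "ay": 0, "az": -0.1226, "fingers": 1}, {"dx": 0, "dy": 0, "dz": 0, "ax": 0, "ay": 0, "az": -0.1226, "fingers": 1}, {"dx": 0, "dy": 0, "dz": 0, "ax": 0, "ay": 0, "az": -0.1226, "fingers": 1}, {"dx": 0, "dy": 0, "dz": 0, "ax": 0, "ay": 0, "az": -0.1226, "fingers": 1}, {"dx": 0, "dy": 0, "dz": 0, "ax": 0, "ay": 0, "az": -0.1226, "fingers": 1}, {"dx": 0, "dy": 0, "dz": 0, "ax": 0, "ay": 0, "az": -0.1226, "fingers": 1}, {"dx": 0, "dy": 0, "dz": 0, "ax": 0, "ay": 0, "az": -0.1226, "fingers": 1}, {"dx": 0, "dy": 0, "dz": 0, "ax": 0, "ay": 0, "az": -0.1226, "fingers": 1}, {"dx": 0, "dy": 0, "dz": 0, "ax": 0, "ay": 0, "az": -0.1226, "fingers": 1}, {"dx": 0, "dy": 0, "dz": 0, "ax": 0, "ay": 0, "az": -0.1226, "fingers": 1}, {"dx": 0, "dy": 0, "dz": 0, "ax": 0, "ay": 0, "az": -0.1226, "fingers": 1}, {"dx": 0, "dy": 0, "dz": 0, "ax": 0, "ay": 0, "az": -0.1226, "fingers": 1}])

```text
time: 1.82
ee_pos: [278.5, -614.6, 230.9]
ee_rot: [0.792, 0.61, 0.0, -0.0]
ft_force: [-0.3, 1.2, -0.5]
grip_width: 85.6
```

Call:
step_arm(steps=[{"dx": 0.0361, "dy": 0.003, "dz": 0, "ax": 0, "ay": 0, "az": 0, "fingers": 1}, {"dx": 0.0361, "dy": 0.003, "dz": 0, "ax": 0, "ay": 0, "az": 0, "fingers": 1}, {"dx": 0.0361, "dy": 0.003, "dz": 0, "ax": 0, "ay": 0, "az": 0, "fingers": 1}, {"dx": 0.0361, "dy": 0.003, "dz": 0, "ax": 0, "ay": 0, "az": 0, "fingers": 1}, {"dx": 0.0361, "dy": 0.003, "dz": 0, "ax": 0, "ay": 0, "az": 0, "fingers": 1}, {"dx": 0.0361, "dy": 0.003, "dz": 0, "ax": 0, "ay": 0, "az": 0, "fingers": 1}, {"dx": 0.0361, "dy": 0.003, "dz": 0, "ax": 0, "ay": 0, "az": 0, "fingers": 1}, {"dx": 0.0361, "dy": 0.003, "dz": 0, "ax": 0, "ay": 0, "az": 0, "fingers": 1}, {"dx": 0.0361, "dy": 0.003, "dz": 0, "ax": 0, "ay": 0, "az": 0, "fingers": 1}, {"dx": 0.0361, "dy": 0.003, "dz": 0, "ax": 0, "ay": 0, "az": 0, "fingers": 1}, {"dx": 0.0361, "dy": 0.003, "dz": 0, "ax": 0, "ay": 0, "az": 0, "fingers": 1}, {"dx": 0.0361, "dy": 0.003, "dz": 0, "ax": 0, "ay": 0, "az": 0, "fingers": 1}, {"dx": 0.0361, "dy": 0.003, "dz": 0, "ax": 0, "ay": 0, "az": 0, "fingers": 1}, {"dx": 0.0361, "dy": 0.003, "dz": 0, "ax": 0, "ay": 0, "az": 0, "fingers": 1}, {"dx": 0.0361, "dy": 0.003, "dz": 0, "ax": 0, "ay": 0, "az": 0, "fingers": 1}, {"dx": 0.0361, "dy": 0.003, "dz": 0, "ax": 0, "ay": 0, "az": 0, "fingers": 1}, {"dx": 0.0361, "dy": 0.003, "dz": 0, "ax": 0, "ay": 0, "az": 0, "fingers": 1}, {"dx": 0.0361, "dy": 0.003, "dz": 0, "ax": 0, "ay": 0, "az": 0, "fingers": 1}, {"dx": 0.0361, "dy": 0.003, "dz": 0, "ax": 0, "ay": 0, "az": 0, "fingers": 1}, {"dx": 0.0361, "dy": 0.003, "dz": 0, "ax": 0, "ay": 0, "az": 0, "fingers": 1}])

```text
time: 3.48
ee_pos: [525.2, 68.1, 231.2]
ee_rot: [0.794, 0.608, -0.0, 0.0]
ft_force: [0.4, -0.6, 0.3]
grip_width: 85.2
```

Call:
step_arm(steps=[{"dx": 0, "dy": 0, "dz": 0, "ax": 0, "ay": 0, "az": 0, "fingers": 1}, {"dx": 0, "dy": 0, "dz": 0, "ax": 0, "ay": 0, "az": 0, "fingers": 1}, {"dx": 0, "dy": 0, "dz": 0, "ax": 0, "ay": 0, "az": 0, "fingers": 1}])

```text
time: 3.73
ee_pos: [524.6, 66.0, 230.8]
ee_rot: [0.794, 0.608, -0.001, -0.0]
ft_force: [0.3, -1.3, -0.0]
grip_width: 85.4
```

```bash
python3 - <<'E'
from h import *
go(None); im,d=shot('wrist','w2')
im,W=cloud('w2'); z=W[...,2]
m=(z>82)&(z<93)&(np.hypot(W[...,0]-524,W[...,1]-68)<60); P=W[m]; print('rim',len(P),P.mean(0),cv2.minEnclosingCircle(P[:,:2].astype(np.float32)), np.percentile(P[:,2],[5,50,95]))
m=(z>53)&(z<66)&(np.hypot(W[...,0]-524,W[...,1]-68)<100);P=W[m];print('lid',cv2.minAreaRect(P[:,:2].astype(np.float32)))
E
```

```text
time 3.7333 tcp [524.64369803  66.00002733 230.84734652] yaw 1.3070717863533527 tilt [-0.00094906 -0.00083581] grip 85.37341245244204 F [ 0.28616409 -1.3138237  -0.02743894]
rim 1203 [531.65812358  65.21943324  86.94664136] ((528.2537841796875, 66.48121643066406), 31.144287109375) [82.7649204  87.57891959 89.36773879]
lid ((523.883056640625, 66.86145782470703), (118.79268646240234, 147.56423950195312), 82.8593978881836)
```

View pics/w2.png

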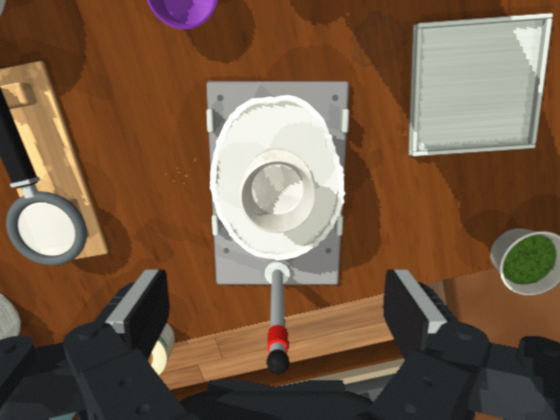

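Wrist view: pot rim centred near (278,190), clear of both fingers, with the post below it at (277,320). Descending to the rim and gripping.

Call:
step_arm(steps=[{"dx": 0.0014, "dy": 0.0034, "dz": 0.036, "ax": 0, "ay": 0, "az": 0, "fingers": 1}, {"dx": 0, "dy": 0, "dz": 0.036, "ax": 0, "ay": 0, "az": 0, "fingers": 1}, {"dx": 0, "dy": 0, "dz": 0.036, "ax": 0, "ay": 0, "az": 0, "fingers": 1}, {"dx": 0, "dy": 0, "dz": 0.03, "ax": 0, "ay": 0, "az": 0, "fingers": 1}, {"dx": 0, "dy": 0, "dz": 0.016, "ax": 0, "ay": 0, "az": 0, "fingers": 1}, {"dx": 0, "dy": 0, "dz": 0.009, "ax": 0, "ay": 0, "az": 0, "fingers": 1}, {"dx": 0, "dy": 0, "dz": 0, "ax": 0, "ay": 0, "az": 0, "fingers": 1}, {"dx": 0, "dy": 0, "dz": 0, "ax": 0, "ay": 0, "az": 0, "fingers": 1}])

```text
time: 4.45
ee_pos: [529.0, 66.2, 68.8]
ee_rot: [0.794, 0.607, 0.0, 0.0]
ft_force: [0.4, -0.1, 0.1]
grip_width: 85.3
```

Call:
step_arm(steps=[{"dx": 0, "dy": 0, "dz": 0, "ax": 0, "ay": 0, "az": 0, "fingers": 0.6}, {"dx": 0, "dy": 0, "dz": 0, "ax": 0, "ay": 0, "az": 0, "fingers": 0.6}, {"dx": 0, "dy": 0, "dz": 0, "ax": 0, "ay": 0, "az": 0, "fingers": 0.6}, {"dx": 0, "dy": 0, "dz": 0, "ax": 0, "ay": 0, "az": 0, "fingers": 0.5}, {"dx": 0, "dy": 0, "dz": 0, "ax": 0, "ay": 0, "az": 0, "fingers": 0.5}, {"dx": 0, "dy": 0, "dz": 0, "ax": 0, "ay": 0, "az": 0, "fingers": 0.5}])

```text
time: 4.95
ee_pos: [529.8, 67.0, 70.5]
ee_rot: [0.794, 0.608, 0.001, 0.001]
ft_force: [-3.6, -1.7, 12.9]
grip_width: 58.2
```

Call:
step_arm(steps=[{"dx": 0, "dy": 0, "dz": -0.01, "ax": 0, "ay": 0, "az": 0, "fingers": 0.4}, {"dx": 0, "dy": 0, "dz": -0.025, "ax": 0, "ay": 0, "az": 0, "fingers": 0.4}, {"dx": 0, "dy": 0, "dz": -0.025, "ax": 0, "ay": 0, "az": 0, "fingers": 0.4}, {"dx": 0, "dy": 0, "dz": 0, "ax": 0, "ay": 0, "az": 0, "fingers": 0.4}, {"dx": 0, "dy": 0, "dz": 0, "ax": 0, "ay": 0, "az": 0, "fingers": 0.4}])

```text
time: 5.37
ee_pos: [530.0, 67.3, 130.4]
ee_rot: [0.794, 0.608, 0.002, 0.001]
ft_force: [0.5, -0.8, -1.2]
grip_width: 58.1
```

```bash
python3 - <<'E'
from h import *
go([494.5,271.7,130]); shot('wrist','w3')
im,W=cloud('top1'); 
for u in range(60,240,15): print(u,np.round(W[214,u]))
E
```

```text
time 5.3667 tcp [529.99505647  67.3079082  130.43105105] yaw 1.3067153441882795 tilt [0.00118246 0.00405813] grip 58.13207812709507 F [ 0.48641506 -0.8007642  -1.23793633]
tool shift mm [188.0407491  -87.61734986   0.29784135] norm 207.4517101127154
60 [ 499.  835. -308.]
75 [ 500.  778. -301.]
90 [ 500.  727. -303.]
105 [ 501.  678. -316.]
120 [ 501.  620. -301.]
135 [ 501.  568. -303.]
150 [ 501.  514. -301.]
165 [ 502.  460. -297.]
180 [494. 340.   1.]
195 [494. 296.   5.]
210 [495. 254.   4.]
225 [495. 212.   0.]
```

View pics/w3.png

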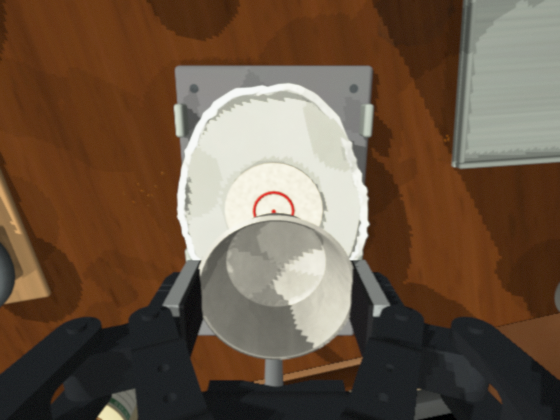

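The pot is held upright between the fingers at about (277,285), and the red ring is partly visible at (273,207). The left side is open. Moving over the pot tray.

Call:
step_arm(steps=[{"dx": 0.01, "dy": -0.0047, "dz": 0, "ax": 0, "ay": 0, "az": 0, "fingers": 0.4}, {"dx": 0.021, "dy": -0.0098, "dz": 0, "ax": 0, "ay": 0, "az": 0, "fingers": 0.4}, {"dx": 0.021, "dy": -0.0098, "dz": 0, "ax": 0, "ay": 0, "az": 0, "fingers": 0.4}, {"dx": 0.021, "dy": -0.0098, "dz": 0, "ax": 0, "ay": 0, "az": 0, "fingers": 0.4}, {"dx": 0.021, "dy": -0.0098, "dz": 0, "ax": 0, "ay": 0, "az": 0, "fingers": 0.4}, {"dx": 0.021, "dy": -0.0098, "dz": 0, "ax": 0, "ay": 0, "az": 0, "fingers": 0.4}, {"dx": 0.021, "dy": -0.0098, "dz": 0, "ax": 0, "ay": 0, "az": 0, "fingers": 0.4}, {"dx": 0.021, "dy": -0.0098, "dz": 0, "ax": 0, "ay": 0, "az": 0, "fingers": 0.4}, {"dx": 0.021, "dy": -0.0098, "dz": 0, "ax": 0, "ay": 0, "az": 0, "fingers": 0.4}, {"dx": 0.01, "dy": -0.0045, "dz": 0, "ax": 0, "ay": 0, "az": 0, "fingers": 0.4}, {"dx": 0, "dy": 0, "dz": 0.02, "ax": 0, "ay": 0, "az": 0, "fingers": 0.4}, {"dx": 0, "dy": 0, "dz": 0.02, "ax": 0, "ay": 0, "az": 0, "fingers": 0.4}, {"dx": 0, "dy": 0, "dz": 0.02, "ax": 0, "ay": 0, "az": 0, "fingers": 0.4}, {"dx": 0, "dy": 0, "dz": 0.02, "ax": 0, "ay": 0, "az": 0, "fingers": 0.4}, {"dx": 0, "dy": 0, "dz": 0.015, "ax": 0, "ay": 0, "az": 0, "fingers": 0.4}, {"dx": 0, "dy": 0, "dz": 0.008, "ax": 0, "ay": 0, "az": 0, "fingers": 0.4}, {"dx": 0, "dy": 0, "dz": 0, "ax": 0, "ay": 0, "az": 0, "fingers": 0.4}, {"dx": 0, "dy": 0, "dz": 0, "ax": 0, "ay": 0, "az": 0, "fingers": 0.4}])

```text
time: 6.92
ee_pos: [493.0, 271.6, 25.3]
ee_rot: [0.794, 0.608, -0.0, -0.0]
ft_force: [0.2, 0.2, -0.9]
grip_width: 57.6
```

Call:
step_arm(steps=[{"dx": 0, "dy": 0, "dz": 0.004, "ax": 0, "ay": 0, "az": 0, "fingers": 0.4}, {"dx": 0, "dy": 0, "dz": 0.004, "ax": 0, "ay": 0, "az": 0, "fingers": 0.4}, {"dx": 0, "dy": 0, "dz": 0, "ax": 0, "ay": 0, "az": 0, "fingers": 0.4}, {"dx": 0, "dy": 0, "dz": 0, "ax": 0, "ay": 0, "az": 0, "fingers": 0.4}])

```text
time: 7.25
ee_pos: [493.3, 271.4, 17.5]
ee_rot: [0.794, 0.608, 0.0, 0.0]
ft_force: [-0.1, 0.3, -0.3]
grip_width: 57.6
```

Call:
step_arm(steps=[{"dx": 0, "dy": 0, "dz": 0.0015, "ax": 0, "ay": 0, "az": 0, "fingers": 0.4}, {"dx": 0, "dy": 0, "dz": 0, "ax": 0, "ay": 0, "az": 0, "fingers": 0.4}, {"dx": 0, "dy": 0, "dz": 0, "ax": 0, "ay": 0, "az": 0, "fingers": 0.72}, {"dx": 0, "dy": 0, "dz": 0, "ax": 0, "ay": 0, "az": 0, "fingers": 0.76}, {"dx": 0, "dy": 0, "dz": 0, "ax": 0, "ay": 0, "az": 0, "fingers": 0.84}, {"dx": 0, "dy": 0, "dz": 0, "ax": 0, "ay": 0, "az": 0, "fingers": 0.84}, {"dx": 0, "dy": 0, "dz": 0, "ax": 0, "ay": 0, "az": 0, "fingers": 0.84}])

```text
time: 7.83
ee_pos: [493.1, 271.4, 15.8]
ee_rot: [0.794, 0.608, -0.0, -0.0]
ft_force: [-0.0, -0.4, 0.2]
grip_width: 71.8
```

Call:
step_arm(steps=[{"dx": 0, "dy": 0, "dz": -0.01, "ax": 0, "ay": 0, "az": 0, "fingers": 0.84}, {"dx": 0, "dy": 0, "dz": -0.02, "ax": 0, "ay": 0, "az": 0, "fingers": 0.9}, {"dx": 0, "dy": 0, "dz": -0.03, "ax": 0, "ay": 0, "az": 0, "fingers": 1}, {"dx": 0, "dy": 0, "dz": -0.035, "ax": 0, "ay": 0, "az": 0, "fingers": 1}, {"dx": 0, "dy": 0, "dz": -0.035, "ax": 0, "ay": 0, "az": 0, "fingers": 1}, {"dx": 0, "dy": 0, "dz": -0.035, "ax": 0, "ay": 0, "az": 0, "fingers": 1}, {"dx": 0, "dy": 0, "dz": -0.035, "ax": 0, "ay": 0, "az": 0, "fingers": 1}, {"dx": 0, "dy": 0, "dz": 0, "ax": 0, "ay": 0, "az": 0, "fingers": 1}])

```text
time: 8.5
ee_pos: [495.6, 274.5, 223.6]
ee_rot: [0.794, 0.608, 0.006, 0.001]
ft_force: [0.6, 0.7, 0.2]
grip_width: 85.6
```

```bash
python3 - <<'E'
from h import *
go([434.6,-161.6,210],1.529); shot('wrist','w4'); shot('top','t4')
im,W=cloud('w4'); z=W[...,2]
m=(z>26)&(z<40)&(np.hypot(W[...,0]-494,W[...,1]-272)<60); P=W[m]; print('pot rim',len(P),cv2.minEnclosingCircle(P[:,:2].astype(np.float32)), np.percentile(P[:,2],[5,50,95]))
b=cv2.imread('pics/t4.png')[145:255,160:400]
cv2.imwrite('pics/c4.png',cv2.resize(np.hstack([b]),None,fx=3.3,fy=3.3,interpolation=cv2.INTER_CUBIC))
# ring from top
im,W=cloud('t4');h=im.astype(int); red=(h[...,0]-np.maximum(h[...,1],h[...,2])>25)
v,u=np.mgrid[:420,:560]; d=np.hypot(W[...,0]-524,W[...,1]-68)<30
m=red&d; print('ring',m.sum(),W[m].mean(0), cv2.minEnclosingCircle(W[m][:,:2].astype(np.float32)))
im,W=cloud('w3');h=im.astype(int); red=(h[...,0]-np.maximum(h[...,1],h[...,2])>25); m=red&(np.hypot(W[...,0]-524,W[...,1]-68)<30);P=W[m]
print('ring w3',m.sum(),cv2.minEnclosingCircle(P[:,:2].astype(np.float32)))
E
```

```text
time 8.5 tcp [495.61886927 274.47013239 223.5548134 ] yaw 1.307397202196494 tilt [0.00794574 0.00801795] grip 85.55886781938626 F [0.56382992 0.67052803 0.20780173]
tool shift mm [-437.01133626   54.53997456   10.5204035 ] norm 440.52717933976413
az -0.221602797803506
pot rim 1025 ((492.2720947265625, 271.814208984375), 30.94055938720703) [26.89106749 33.31191903 35.60160924]
ring 35 [524.23362785  67.97639266  58.57425998] ((524.0327758789062, 67.662841796875), 13.577935218811035)
ring w3 326 ((519.48046875, 72.68021392822266), 18.1132755279541)
```

View pics/w4.png

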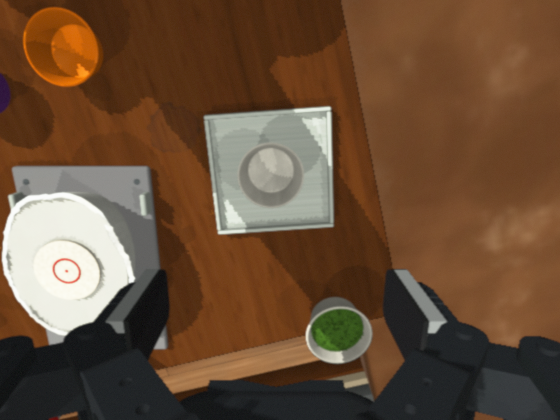

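The pot stands upright and centred in the tray at (271,175), and the ring is clear at (66,270). Next, the lens.

Call:
step_arm(steps=[{"dx": -0.031, "dy": 0.004, "dz": 0, "ax": 0, "ay": 0, "az": 0, "fingers": 1}, {"dx": -0.031, "dy": 0.004, "dz": 0, "ax": 0, "ay": 0, "az": 0, "fingers": 1}, {"dx": -0.031, "dy": 0.004, "dz": 0, "ax": 0, "ay": 0, "az": 0, "fingers": 1}, {"dx": -0.031, "dy": 0.004, "dz": 0, "ax": 0, "ay": 0, "az": 0, "fingers": 1}, {"dx": -0.031, "dy": 0.004, "dz": 0, "ax": 0, "ay": 0, "az": 0, "fingers": 1}, {"dx": -0.031, "dy": 0.004, "dz": 0, "ax": 0, "ay": 0, "az": 0, "fingers": 1}, {"dx": -0.031, "dy": 0.004, "dz": 0, "ax": 0, "ay": 0, "az": 0, "fingers": 1}, {"dx": -0.031, "dy": 0.004, "dz": 0, "ax": 0, "ay": 0, "az": 0, "fingers": 1}, {"dx": -0.031, "dy": 0.004, "dz": 0, "ax": 0, "ay": 0, "az": 0, "fingers": 1}, {"dx": -0.031, "dy": 0.004, "dz": 0, "ax": 0, "ay": 0, "az": 0, "fingers": 1}, {"dx": -0.031, "dy": 0.004, "dz": 0, "ax": 0, "ay": 0, "az": 0, "fingers": 1}, {"dx": -0.031, "dy": 0.004, "dz": 0, "ax": 0, "ay": 0, "az": 0, "fingers": 1}, {"dx": -0.031, "dy": 0.004, "dz": 0, "ax": 0, "ay": 0, "az": 0, "fingers": 1}, {"dx": -0.031, "dy": 0.004, "dz": 0, "ax": 0, "ay": 0, "az": 0, "fingers": 1}, {"dx": 0, "dy": 0, "dz": 0, "ax": 0, "ay": 0, "az": -0.111, "fingers": 1}, {"dx": 0, "dy": 0, "dz": 0, "ax": 0, "ay": 0, "az": -0.111, "fingers": 1}, {"dx": 0, "dy": 0, "dz": 0, "ax": 0, "ay": 0, "az": 0, "fingers": 1}, {"dx": 0, "dy": 0, "dz": 0, "ax": 0, "ay": 0, "az": 0, "fingers": 1}])

```text
time: 10.1
ee_pos: [433.2, -161.9, 214.9]
ee_rot: [0.723, 0.691, -0.0, -0.001]
ft_force: [-0.2, 1.0, 0.5]
grip_width: 85.2
```

```bash
python3 - <<'E'
from h import *
shot('wrist','w5')
im,W=cloud('w5'); z=W[...,2]
dk=(im.max(-1)<75)&(z>25)&(z<48)&(abs(W[...,1]+162)<30)&(W[...,0]<462)&(W[...,0]>360)
dk=cv2.morphologyEx(dk.astype(np.uint8),cv2.MORPH_OPEN,np.ones((5,5)))>0
P=W[dk]; r=cv2.minAreaRect(P[:,:2].astype(np.float32)); print('handle',len(P),r,P.mean(0))
l=cv2.fitLine(P[:,:2].astype(np.float32),2,0,.01,.01).ravel(); l[:2]*=np.sign(l[0]); print(l,'yaw',np.arctan2(l[1],l[0]))
hd=(z>29)&(z<42)&(np.hypot(W[...,0]-515,W[...,1]+165)<46); hd=cv2.morphologyEx(hd.astype(np.uint8),cv2.MORPH_OPEN,np.ones((5,5)))>0
Q=W[hd];c=cv2.minEnclosingCircle(Q[:,:2].astype(np.float32)); print('head',c,Q.mean(0))
yaw=np.arctan2(l[1],l[0]); g=np.array(c[0])-80*l[:2]; print('grip',g)
go([*g,13],yaw+np.pi/2)
E
```

```text
handle 1754 ((419.13214111328125, -163.0866241455078), (15.588255882263184, 86.4269027709961), 87.64368438720703) [ 417.42845326 -162.82174137   40.86587014]
[ 9.9896747e-01 -4.5431703e-02  4.1742847e+02 -1.6282175e+02] yaw -0.045447342
head ((511.22784423828125, -167.78103637695312), 42.09226608276367) [ 512.5820932  -167.94274518   34.13077362]
grip [ 431.31044769 -164.14650011]
time 10.15 tcp [ 433.40562844 -161.73912037  215.08344506] yaw 1.5261559735805712 tilt [ 0.00075573 -0.00149399] grip 85.52491839078425 F [-0.07146484  0.55970922 -0.07286368]
tool shift mm [ -2.65119896  -1.68375379 202.08424022] norm 202.10864412134788
az 0.0008069526226244239
```

View pics/w5.png

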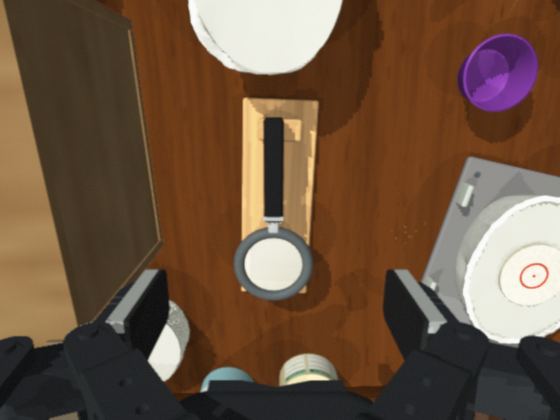

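The lens lies on the rest with its head at (273,263) and its handle up to (273,120), centred between the fingers. Descending.

Call:
step_arm(steps=[{"dx": -0.0018, "dy": 0, "dz": 0.035, "ax": 0, "ay": 0, "az": 0, "fingers": 1}, {"dx": 0, "dy": 0, "dz": 0.035, "ax": 0, "ay": 0, "az": 0, "fingers": 1}, {"dx": 0, "dy": 0, "dz": 0.035, "ax": 0, "ay": 0, "az": 0, "fingers": 0.8}, {"dx": 0, "dy": 0, "dz": 0.035, "ax": 0, "ay": 0, "az": 0, "fingers": 0.6}, {"dx": 0, "dy": 0, "dz": 0.03, "ax": 0, "ay": 0, "az": 0, "fingers": 0.5}, {"dx": 0, "dy": 0, "dz": 0.018, "ax": 0, "ay": 0, "az": 0, "fingers": 0.5}, {"dx": 0, "dy": 0, "dz": 0.011, "ax": 0, "ay": 0, "az": 0, "fingers": 0.4}, {"dx": 0, "dy": 0, "dz": 0, "ax": 0, "ay": 0, "az": 0, "fingers": 0.4}, {"dx": 0, "dy": 0, "dz": 0, "ax": 0, "ay": 0, "az": 0, "fingers": 0.4}, {"dx": 0, "dy": 0, "dz": 0, "ax": 0, "ay": 0, "az": 0, "fingers": 0.4}])

```text
time: 10.98
ee_pos: [435.0, -164.0, 17.9]
ee_rot: [0.722, 0.692, 0.0, 0.001]
ft_force: [-0.4, -0.2, -0.4]
grip_width: 34.1
```

Call:
step_arm(steps=[{"dx": 0, "dy": 0, "dz": 0, "ax": 0, "ay": 0, "az": 0, "fingers": 0.3}, {"dx": 0, "dy": 0, "dz": 0, "ax": 0, "ay": 0, "az": 0, "fingers": 0.2}, {"dx": 0, "dy": 0, "dz": 0, "ax": 0, "ay": 0, "az": 0, "fingers": 0.1}, {"dx": 0, "dy": 0, "dz": 0, "ax": 0, "ay": 0, "az": 0, "fingers": 0}, {"dx": 0, "dy": 0, "dz": 0, "ax": 0, "ay": 0, "az": 0, "fingers": 0}, {"dx": 0, "dy": 0, "dz": 0, "ax": 0, "ay": 0, "az": 0, "fingers": 0}])

```text
time: 11.48
ee_pos: [434.8, -164.4, 18.2]
ee_rot: [0.722, 0.692, 0.0, 0.001]
ft_force: [-1.2, 0.4, 8.6]
grip_width: 16.8
```

Call:
step_arm(steps=[{"dx": 0, "dy": 0, "dz": -0.006, "ax": 0, "ay": 0, "az": 0, "fingers": 0}, {"dx": 0, "dy": 0, "dz": -0.014, "ax": 0, "ay": 0, "az": 0, "fingers": 0}, {"dx": 0, "dy": 0, "dz": -0.025, "ax": 0, "ay": 0, "az": 0, "fingers": 0}, {"dx": 0, "dy": 0, "dz": -0.025, "ax": 0, "ay": 0, "az": 0, "fingers": 0}, {"dx": 0, "dy": 0, "dz": -0.025, "ax": 0, "ay": 0, "az": 0, "fingers": 0}, {"dx": 0, "dy": 0, "dz": -0.02, "ax": 0, "ay": 0, "az": 0, "fingers": 0}, {"dx": 0, "dy": 0, "dz": -0.01, "ax": 0, "ay": 0, "az": 0, "fingers": 0}, {"dx": 0, "dy": 0, "dz": 0, "ax": 0, "ay": 0, "az": 0, "fingers": 0}, {"dx": 0, "dy": 0, "dz": 0, "ax": 0, "ay": 0, "az": 0, "fingers": 0}, {"dx": 0, "dy": 0, "dz": 0, "ax": 0, "ay": 0, "az": 0, "fingers": 0}])

```text
time: 12.32
ee_pos: [433.0, -164.0, 140.8]
ee_rot: [0.722, 0.692, -0.0, -0.001]
ft_force: [0.2, -0.4, -1.5]
grip_width: 16.7
```

```bash
cat >> h.py <<'E'
def lens(f):
    s,e,T=tool(); im,W=cloud(f); z=W[...,2]; L=(W-e)@T   # tool coords
    ring=(L[...,1]>25)&(L[...,1]<130)&(abs(L[...,0])<50)&(abs(L[...,2]+15)<22)&(im.max(-1)<140)
    ring=cv2.morphologyEx(ring.astype(np.uint8),cv2.MORPH_OPEN,np.ones((3,3)))>0
    P=L[ring&(L[...,1]>44)]; n,p=len(P),P
    A=np.c_[P[:,:2],np.ones(n)]; 
    for _ in range(3):
        c,*_=np.linalg.lstsq(A,P[:,2],rcond=None); r=P[:,2]-A@c; k=abs(r)<3; A,P=A[k],P[k]
    print(f,'n',n,len(P),'top plane slopes (tool x,y)',c[:2],'encl',cv2.minEnclosingCircle(P[:,:2].astype(np.float32)))
    B=np.c_[2*P[:,:2],np.ones(len(P))];q,*_=np.linalg.lstsq(B,(P[:,:2]**2).sum(1),rcond=None)
    q=q[:2]; tz=c@[*q,1]; print('centre tool',q,'top z tool',tz,'-> world centre(6mm below top)',e+T@[*q,tz+6],'normal world',T@[-c[0],-c[1],1.])
E
python3 - <<'E'
from h import *
go(None); shot('wrist','w6'); lens('w6')
E
```

```text
time 12.3167 tcp [ 432.98228861 -163.95456329  140.79192784] yaw 1.5286942403963346 tilt [ 0.00035282 -0.00173182] grip 16.737621026566593 F [ 0.1751165  -0.36901871 -1.45301164]
w6 n 35 35 top plane slopes (tool x,y) [-0.00755711  1.09101232] encl ((0.3299984931945801, 45.089576721191406), 13.924703598022461)
centre tool [ 0.18883728 58.88517603] top z tool 4.11493561498159 -> world centre(6mm below top) [ 491.7405966  -166.07131825  130.34324298] normal world [-1.09186066  0.05407072 -0.99763804]
```

View pics/w6.png

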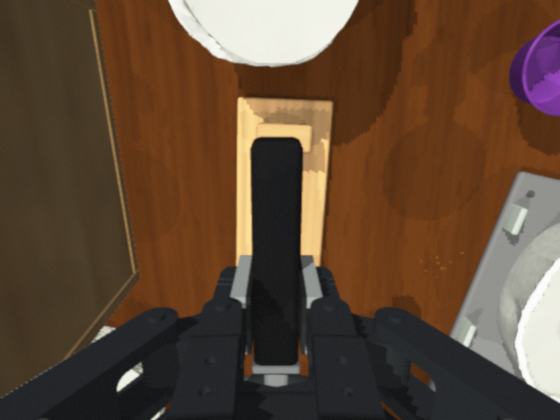

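Wrist view: the handle is gripped straight at (277,250), and the head is hidden behind the gripper. I'll move over the ring, still high, and measure with all the cameras.

Call:
step_arm(steps=[{"dx": 0.01, "dy": 0, "dz": 0, "ax": 0, "ay": 0, "az": 0, "fingers": 0}, {"dx": 0.02, "dy": 0, "dz": 0, "ax": 0, "ay": 0, "az": 0, "fingers": 0}, {"dx": 0.022, "dy": 0.0003, "dz": 0, "ax": 0, "ay": 0, "az": 0, "fingers": 0}, {"dx": 0.022, "dy": 0.0003, "dz": 0, "ax": 0, "ay": 0, "az": 0, "fingers": 0}, {"dx": 0.022, "dy": 0.0003, "dz": 0, "ax": 0, "ay": 0, "az": 0, "fingers": 0}, {"dx": 0.022, "dy": 0.0003, "dz": 0, "ax": 0, "ay": 0, "az": 0, "fingers": 0}, {"dx": 0.022, "dy": 0.0003, "dz": 0, "ax": 0, "ay": 0, "az": 0, "fingers": 0}, {"dx": 0.022, "dy": 0.0003, "dz": 0, "ax": 0, "ay": 0, "az": 0, "fingers": 0}, {"dx": 0.022, "dy": 0.0003, "dz": 0, "ax": 0, "ay": 0, "az": 0, "fingers": 0}, {"dx": 0.022, "dy": 0.0003, "dz": 0, "ax": 0, "ay": 0, "az": 0, "fingers": 0}, {"dx": 0.02, "dy": 0.0003, "dz": 0, "ax": 0, "ay": 0, "az": 0, "fingers": 0}, {"dx": 0.0095, "dy": 0, "dz": 0, "ax": 0, "ay": 0, "az": 0, "fingers": 0}, {"dx": 0, "dy": 0, "dz": 0, "ax": 0, "ay": 0, "az": 0, "fingers": 0}, {"dx": 0, "dy": 0, "dz": 0, "ax": 0, "ay": 0, "az": 0, "fingers": 0}, {"dx": 0, "dy": 0, "dz": 0, "ax": 0, "ay": 0, "az": 0, "fingers": 0}])

```text
time: 13.62
ee_pos: [446.1, 70.0, 141.3]
ee_rot: [0.722, 0.692, -0.001, -0.0]
ft_force: [0.4, -1.0, -1.2]
grip_width: 16.9
```

```bash
python3 - <<'E'
from h import *
go(None); s,e,T=tool()
for n in('wrist','top','side'): shot(n,n+'7')
im,W=cloud('wrist7'); L=(W-e)@T
m=(im.max(-1)<70)&(abs(L[...,0])<14)&(L[...,1]<-14)&(L[...,1]>-70)&(abs(L[...,2]+27)<25)
P=L[m]; c=np.polyfit(P[:,1],P[:,2],1); r=P[:,2]-np.polyval(c,P[:,1]); P=P[abs(r)<3]; c=np.polyfit(P[:,1],P[:,2],1);
print('handle n',len(P),'slope z vs y',c,'x vs y',np.polyfit(P[:,1],P[:,0],1),'end y',P[:,1].min(), 'z at grip', np.polyval(c,[-40,0]))
for f in('top7','side7'):
    im,W=cloud(f); L=(W-e)@T
    m=(abs(L[...,0])<50)&(L[...,1]>25)&(L[...,1]<130)&(L[...,2]>-45)&(L[...,2]<5)
    v,u=np.nonzero(m); P=L[m]; print(f,len(P), (u.min(),u.max(),v.min(),v.max()) if len(P) else '', np.percentile(P,[2,50,98],0) if len(P) else '')
a=cv2.imread('pics/top7.png')[130:250,200:340]; b=cv2.imread('pics/side7.png')[80:200,220:360]
cv2.imwrite('pics/c7.png',cv2.resize(np.hstack([a,b]),(800,343),interpolation=cv2.INTER_CUBIC))
E
```

```text
time 13.6167 tcp [446.0847139   69.98650863 141.32205718] yaw 1.5278174702362184 tilt [-0.0008909  -0.00115651] grip 16.888051993850123 F [ 0.38311797 -1.00819523 -1.22696144]
handle n 6169 slope z vs y [-5.52710122e-03 -2.28545723e+01] x vs y [-0.00270914  0.6093389 ] end y -59.55916791703452 z at grip [-22.6334883  -22.85457235]
top7 534 (np.int64(260), np.int64(290), np.int64(185), np.int64(211)) [[-34.83623652  59.332496   -20.19401224]
 [  4.02122751  89.36121215 -15.07514419]
 [ 36.04035235 115.7513974  -10.0475823 ]]
side7 398 (np.int64(261), np.int64(284), np.int64(187), np.int64(216)) [[-18.0932796   49.38507397 -21.99676561]
 [ 12.76110182  86.22509993 -15.32209353]
 [ 37.54706355 113.24851536  -8.93865156]]
```

View pics/c7.png

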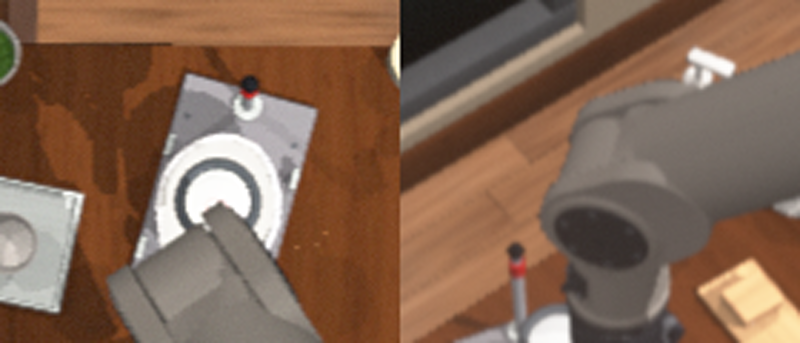

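The top crop shows the lens ring centred closely over the red ring, with the far edge clear of the post. The handle is level to about 0.006 rad. Lowering to band height.

Call:
step_arm(steps=[{"dx": 0.0012, "dy": -0.0013, "dz": 0.005, "ax": 0, "ay": 0, "az": 0, "fingers": 0}, {"dx": 0, "dy": 0, "dz": 0.008, "ax": 0, "ay": 0, "az": 0, "fingers": 0}, {"dx": 0, "dy": 0, "dz": 0.008, "ax": 0, "ay": 0, "az": 0, "fingers": 0}, {"dx": 0, "dy": 0, "dz": 0.004, "ax": 0, "ay": 0, "az": 0, "fingers": 0}, {"dx": 0, "dy": 0, "dz": 0, "ax": 0, "ay": 0, "az": 0, "fingers": 0}, {"dx": 0, "dy": 0, "dz": 0, "ax": 0, "ay": 0, "az": 0, "fingers": 0}, {"dx": 0, "dy": 0, "dz": 0, "ax": 0, "ay": 0, "az": 0, "fingers": 0}, {"dx": 0, "dy": 0, "dz": 0, "ax": 0, "ay": 0, "az": 0, "fingers": 0}])

```text
time: 14.43
ee_pos: [445.5, 72.6, 117.0]
ee_rot: [0.722, 0.692, 0.0, 0.0]
ft_force: [-0.7, 0.2, -1.2]
grip_width: 16.8
```

```bash
python3 - <<'E'
from h import *
go(None); s,e,T=tool()
for n in('wrist','top'): shot(n,n+'8')
im,W=cloud('wrist8'); L=(W-e)@T
m=(im.max(-1)<70)&(abs(L[...,0])<14)&(L[...,1]<-14)&(L[...,1]>-70)&(abs(L[...,2]+27)<25)
P=L[m]; c=np.polyfit(P[:,1],P[:,2],1); r=P[:,2]-np.polyval(c,P[:,1]); P=P[abs(r)<3]
c=np.polyfit(P[:,1],P[:,2],1);cx=np.polyfit(P[:,1],P[:,0],1); y=140-60 
h=e+T@[np.polyval(cx,80),80,np.polyval(c,0)+10]; print('handle->centre est',h,'slope',c,cx,'end',np.percentile(P[:,1],[0,.5]))
# top view: outer edge of dark ring on plane z=134 (top of head)
z=np.load('pics/top8.npz');K,R,t=z['K'],z['R'],z['t'];im=z['im']
def plane(uv,h):
    r=np.c_[uv,np.ones(len(uv))]@np.linalg.inv(K).T@R; o=-R.T@t; return (o+r*((h-o[2])/r[:,2])[:,None])[:,:2]
v,u=np.mgrid[:420,:560]; X=plane(np.c_[u.ravel(),v.ravel()].astype(float),134).reshape(420,560,2)
D=X-[524,68]; rr=np.hypot(*np.moveaxis(D,-1,0)); g=im.min(-1).astype(int)
m=(g<140)&(rr<46)&(rr>27)&(D[...,0]>-5); q=X[m]
from scipy.optimize import least_squares
f=least_squares(lambda p:np.hypot(q[:,0]-p[0],q[:,1]-p[1])-p[2],[524,68,36],loss='soft_l1'); print('ring mid fit',f.x,m.sum())
# red ring from all views with depth
for n in('top1','t4','w4','w5'):
    im2,W=cloud(n);i=im2.astype(int);k=(i[...,0]-np.maximum(i[...,1],i[...,2])>40)&(np.hypot(W[...,0]-524,W[...,1]-68)<20)&(abs(W[...,2]-58)<6)
    if k.sum()>20: print(n,k.sum(),cv2.minEnclosingCircle(W[k][:,:2].astype(np.float32)),W[k].mean(0))
# post band + ring height check
im2,W=cloud('t4');k=(W[...,2]>140)&(np.hypot(W[...,0]-630,W[...,1]-40)<30);print('post',W[k].mean(0))
a=im[150:250,230:330];cv2.imwrite('pics/c8.png',cv2.resize(a,(560,560),interpolation=cv2.INTER_CUBIC)[:,:,::-1])
E
```

```text
time 14.4333 tcp [445.45288696  72.62812044 117.02389551] yaw 1.5291803391059124 tilt [9.13556644e-05 5.00206239e-04] grip 16.809920698065053 F [-0.74692931  0.23233716 -1.1959404 ]
handle->centre est [525.3970764   69.77796906 129.93906922] slope [-5.75042665e-03 -2.28751151e+01] [-0.00201268  0.6405064 ] end [-59.53005116 -59.2395044 ]
ring mid fit [525.17428189  68.98114545  33.80859848] 146
t4 22 ((524.271484375, 67.58519744873047), 12.97383975982666) [525.20425722  67.38163207  59.02621   ]
w4 199 ((523.5720825195312, 68.37396240234375), 13.109221458435059) [523.4194136   68.58676804  59.76598052]
w5 211 ((524.749267578125, 67.83609771728516), 14.04157829284668) [523.86310212  67.53589087  59.1127701 ]
post [629.41981947  39.81472248 157.54105291]
```

View pics/c8.png

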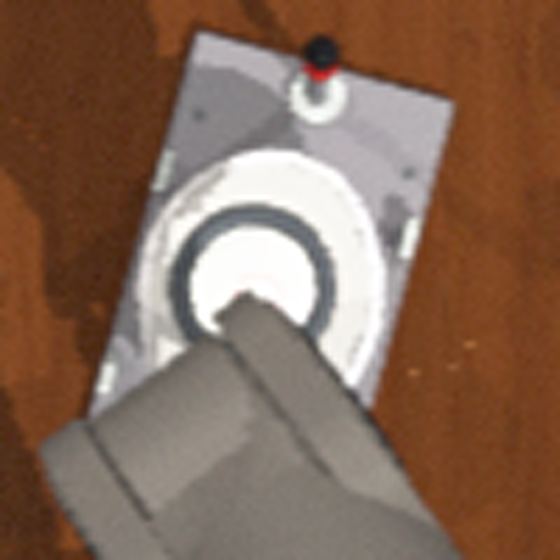

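The crop shows the dark lens ring centred on the sticker to within about 1.5 mm, clear of the post. One last small trim, then settle.

Call:
step_arm(steps=[{"dx": -0.0014, "dy": -0.0011, "dz": 0.0012, "ax": 0, "ay": 0, "az": 0, "fingers": 0}, {"dx": 0, "dy": 0, "dz": 0, "ax": 0, "ay": 0, "az": 0, "fingers": 0}, {"dx": 0, "dy": 0, "dz": 0, "ax": 0, "ay": 0, "az": 0, "fingers": 0}, {"dx": 0, "dy": 0, "dz": 0, "ax": 0, "ay": 0, "az": 0, "fingers": 0}, {"dx": 0, "dy": 0, "dz": 0, "ax": 0, "ay": 0, "az": 0, "fingers": 0}, {"dx": 0, "dy": 0, "dz": 0, "ax": 0, "ay": 0, "az": 0, "fingers": 0}, {"dx": 0, "dy": 0, "dz": 0, "ax": 0, "ay": 0, "az": 0, "fingers": 0}, {"dx": 0, "dy": 0, "dz": 0, "ax": 0, "ay": 0, "az": 0, "fingers": 0}, {"dx": 0, "dy": 0, "dz": 0, "ax": 0, "ay": 0, "az": 0, "fingers": 0}, {"dx": 0, "dy": 0, "dz": 0, "ax": 0, "ay": 0, "az": 0, "fingers": 0}])

```text
time: 15.37
ee_pos: [444.1, 71.1, 115.6]
ee_rot: [0.722, 0.692, -0.0, 0.0]
ft_force: [0.9, -0.4, -1.2]
grip_width: 16.6
```

```bash
python3 - <<'E'
from h import *
go(None); s,e,T=tool(); print('centre est',e+T@[0.5,79.5,-12.2],'qvel',abs(s['qvel']).max())
shot('top','top9'); im,W=cloud('top9')
m=(np.hypot(W[...,0]-492,W[...,1]-272)<45)&(W[...,2]>26); print('pot in tray',W[m].mean(0),m.sum())
E
```

```text
time 15.3667 tcp [444.06423435  71.14580283 115.5946757 ] yaw 1.5290598961796344 tilt [-2.40575444e-05  1.75671504e-05] grip 16.560506866899424 F [ 0.88748176 -0.36604248 -1.24254668]
centre est [523.51566296  68.32858662 127.79606025] qvel 0.0019451017249971512
pot in tray [492.67128566 276.18299099  32.39639102] 103
```

```bash
python3 -c "
from h import *
print(job.hand_in())"
```

```text
the job is handed in; nothing more can be done
None
```

The job is handed in at about 15.4 s of the 48 s. The sauce pot stands upright and released in the metal tray, and the lens is held by its handle over the red ring at band height.

- **Lens position:** the last estimate puts its centre at (523.5, 68.3, 127.8) mm. The ring was measured at about (524.1, 67.9), and the band height is 128 mm.
- **Lens level and still:** the handle is level to about 0.006 rad. Joint speeds are near zero, and the wrist force (about -1.2 N) matches the lens's weight alone.
- **Disagreement between checks:** before the final trim, the handle-based and top-view centre estimates differed by about 1 mm. The height estimates differed by 1–1.5 mm, and I took a value in between.
- **Not checked from the side:** the arm blocked the side camera, so I did not confirm the lens height against the post in a picture.
- **Pot:** the wrist view after release showed it upright, with its rim centre at (492, 272) mm and the tray centre at (494, 272). A last rough top-view reading gave (493, 276), and its height was unchanged.
- **Herb pot and label roll:** the arm went near neither of them, but I did not re-measure where they stand.

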